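Join a wooden toy van on its dowels and hold it pressed

TASK

Pick up the wooden van body and fit it down over the two dowels of the chassis in the bench jig, bonnet towards the bumper, until you feel it seat fully home. Then press the pair together with a steady push of about 15 N (never above 60 N) and finish like that: the program ends with the fingers still on the body, pressing it down, not letting go. Leave the glue bottle, sanding block, tram block and mallet where they are.

Things in the scene. Friction and masses are not known exactly. Their poses are not given: they have to be found in the camera images.
- van_center (a point): Centre of the loose toy van body of bare pale wood, 140 mm long (x, to its front), 48 wide (y), 60 high (z, up); the point is 30 above its flat underside. The rear 92 mm is full height, the front 48 mm a low bonnet, 36 high. Sides flat and upright: grip across the 48 mm. Starts upright on the bench, turned up to 60 degrees either way.
- hole_thick (a point): Centre of the mouth of the wide blind hole in the van body's underside, on the underside plane, 45 mm in front of the body's middle (under the bonnet), on its centre line. 15.6 mm diameter, 24 mm deep, chamfered. Not seen while the body stands upright.
- hole_thin (a point): Centre of the mouth of the narrow blind hole in the underside, 45 mm behind the body's middle, on its centre line. 11.6 mm diameter, 24 mm deep.
- seat (a point): Centre of the level top face of the toy chassis, 48 mm above the bench. x points to its front (bumper bar), z up. When seated, the body's underside lies flat on this face, its middle over this point (van_center 30 mm above it), its x along this x. Rigid, no spring.
- dowel_thick (a point): Foot of the thick upright dowel, on the chassis's top face, 45 mm in front of its centre. 14 mm diameter, 16 mm tall, its last 7 mm tapering to 7 mm diameter. Only the wide hole fits it.
- dowel_thin (a point): Foot of the thin upright dowel, on the chassis's top face, 45 mm behind its centre. 10 mm diameter, 16 mm tall, its last 7 mm tapering to 3 mm diameter.
- glue: White glue bottle, 56 mm diameter, 130 mm high, origin at the centre of its underside. To be left alone.
- sander: Cork sanding block 90 (x) x 60 (y) x 34 mm high, origin at the centre of its underside. To be left alone.
- tramcar: Plain wooden tram block 100 (x) x 45 (y) x 48 mm high with a roof ridge, no bonnet, no windows; origin at the centre of its underside. Belongs to another toy, to be left alone.
- mallet: Small wooden mallet lying on the bench, handle along its x. To be left alone.
- van: The same van body, with its origin at the centre of its underside, axes as van_center. Solid, 0.18 to 0.33 kg, dark wood windows inlaid in its sides and step. Two blind holes in the underside.
- jig: Plywood jig board 220 x 130 x 18 mm with a pale wood chassis 150 x 52 mm on it, all one fixed piece; origin on the bench 48 mm below seat, same axes. Four small wheels stay below the chassis's top face. A bumper bar 62 mm wide crosses its front end, 75 to 85 mm from the middle. It stands left or right of the robot's middle, turned up to 29 degrees, the van body on the other side.
Not all that is in view belongs to the job. What is shaped like the van but green or orange is not meant.

How it is judged:
On the way, in this order (a step that is already met when the one before it is completed fails the run):
1. the van body is picked up clear of the bench (height (world z) of van_center above 0.065 m and contact force between the fingers and van above 1 N and horizontal distance between hole_thick and dowel_thick above 0.05 m), for 0.1 s.
2. the body is seated home on both dowels (distance between hole_thick and dowel_thick below 0.0035 m and distance between hole_thin and dowel_thin below 0.0035 m), for 0.2 s.
At the end, for the whole second after the job is handed in: Each hole's mouth within 3.5 mm of its own dowel's foot (body seated, right way round), the body pressed on the chassis with 7 to 60 N, and the fingers still pressing on the body (all of step 2 and contact force between van and jig between 7 and 60 N and contact force between the fingers and van above 2 N); the arm keeps its last pose, push and grip.
It fails at once if the body and the jig are pressed together with more than 60 N (contact force between van and jig above 60 N).
It fails at once if the glue bottle is moved more than 20 mm (distance of glue from where it was at the start of the episode above 0.02 m).
It fails at once if the sanding block is moved more than 20 mm (distance of sander from where it was at the start of the episode above 0.02 m).
It fails at once if the tram block is moved more than 20 mm (distance of tramcar from where it was at the start of the episode above 0.02 m).
It fails at once if the mallet is moved more than 20 mm (distance of mallet from where it was at the start of the episode above 0.02 m).
It also fails if it takes over 40 s, if anything falls off the work surface, if the arm or the gripper's body presses on something with over 40 N, if the wrist force passes 120 N, or if a joint passes its speed limit or range.

ROBOT

A 6-joint arm with a two-finger parallel gripper is mounted at the origin on the work surface. World frame = base frame: x ahead of the robot, y to its left, z up, the work surface at z = 0. Lengths are in m, angles in rad, forces in N, time in s.
With the tool pointing down it reaches from about 0.4 to 0.825 m from the base axis. Payload 7 kg.
Tool frame: the origin (TCP) lies at the centre of the arm's flange, where the gripper is bolted on; the fingertips stand 178 mm ahead of it and the grasp point (between the pads) lies 159 mm ahead of it; z points along the fingers, y is the direction in which the jaws open and shut (so a half turn about z gives the same grasp; the last joint's range is limited). The gripper opens to 88 mm and grips with 3 to 60 N. Pads are 19 mm wide; open, the fingers measure 130 mm over their backs; the gripper's body (78 mm by 193 mm) begins 47 mm behind the grasp point.
Start: joints at [1.478, 0.359, 0.012, 0, -1.224, -0.288], TCP at [0.251, 0.627, 0.405] pointing down, gripper open.
Joint ranges: [-3.07, 3.07], [-1.43, 2.12], [-1.02, 1.25], [-3.03, 1.67], [-3.05, -0], [-3.03, 3.03]. Speed limits (rad/s): [2.39, 2.39, 3.01, 3.14, 3.14, 3.14].

INTERFACE

Orientations are given as [roll, pitch, yaw] about the fixed x, y, z axes, in that order (R = Rz(yaw) Ry(pitch) Rx(roll)).
In Python, from station import * gives the robot as it stands.
- The arm moves only by the tool send_rows, never from a script. Its argument "motion" is a list of rows, each an object with "offset": the shift along the tool's x, y, z in cm, a list of three; "turn": the turn about the tool's z in degrees. In form: [{"offset": [x, y, z], "turn": turn}, ...]. A call has 1 to 8 rows; each row is the pose to reach, as a shift and turn from the pose commanded when the call began, along the tool's axes at that moment; what a row does not reach only later rows make up. A row lasts 1/10 s, in which the tool goes at most 50 mm and 8.59 degrees, less where a joint would pass 70% of its speed; a pose out of reach is approached as far as the arm can. A call with a gripper value outside its range is refused whole. "hand" is the opening, from -1 (shut) to 1 (fully open), set as the call begins (left out, the last holds). The fingers move at their own pace and stop on an object; "squeeze" is the grip in N (left out, the last holds). Time passes only in rows, so rows that repeat a pose let the fingers close. It gives the time, the measured TCP pose, the force and the opening at its end, in the units of the state.
- get_state(): the state, without advancing time (a new reading comes with each control period).
- grab_frame(name): name is "scene" or "top" or "wrist"; returns a dict with "frame" (384x512x3 uint8, blue, green, red), "range_z" (384x512 float32, m along the optical axis (not along the pixel's ray), 0 where there is no reading), "vertical_fov" (degrees; the focal length in pixels is half the picture's height over the tangent of half this angle, whatever the lens; pixels are square), "cx", "cy" (the principal point, pixels), "cam_to_world" (4x4, takes a point from camera to world coordinates). Camera axes: x right, y up, looking along -z (the intrinsics and any distortion apply to the point x, -y, -z); pixel columns grow to the right and rows downward; lengths in m; the calibration is good to about 2 mm. A picture is of the moment at which its call begins.
- job_done(): hands the job in, once; it reports no verdict.
The state is a dict: "t": time; "q": joint angles; "qd": joint speeds; "joint_efforts": joint torques, N m; "eef_pos": TCP position; "ee_rot": TCP orientation; "force": force on the tool from outside, world axes, zero at the start; "moment": the same for the moment, N m; "width": finger opening in m.
Only numpy, scipy, OpenCV 4.12 (cv2) and the standard library are available. Lean on these libraries where they do the work, as an engineer would, in place of code of your own. Each camera call takes 0.05 s, during which the arm holds its last target. There are 200 camera calls.

## Working session

There is one attempt and no reset: what is moved stays moved. The work goes in short steps, Python scripts to look and compute and a tool call to move; the robot and the scene stay as the last step left them, time stands still between calls to the robot, and variables do not carry over. Pictures are saved under pics/ and viewed, about 8 in all and at most 12, crops included, and the job is handed in when it is done.

Besides the shell and the picture viewer there is one more tool, called after "Emit:" as a command line: name --argument value ..., lists and objects as JSON in quotes. send_rows: Moves the arm, as the interface text tells. Its arguments: {"type":"object","properties":{"motion":{"type":"array"},"hand":{"type":"number"},"squeeze":{"type":"number"}},"required":["motion"]}

```bash
ls; mkdir -p pics; cat > h.py <<'E'
from station import *
import numpy as np, cv2
def cam(n):
    d=grab_frame(n); d['f']=d['frame'].shape[0]/2/np.tan(np.radians(d['vertical_fov'])/2); return d
def pts(d):
    z=d['range_z']; v,u=np.mgrid[:z.shape[0],:z.shape[1]]
    P=np.stack([(u-d['cx'])*z/d['f'],-(v-d['cy'])*z/d['f'],-z],-1)
    M=np.array(d['cam_to_world']); W=P@M[:3,:3].T+M[:3,3]; W[z==0]=np.nan; return W
E
python3 - <<'E'
from h import *
for n in ('top','scene'):
    d=cam(n); print({k:v for k,v in d.items() if k not in('frame','range_z')})
    np.savez(n+'.npz',**d)
    im=d['frame']; cv2.imwrite(f'pics/{n}0.png',cv2.resize(im,(800,600)) if n=='top' else im)
print(get_state())
E
```

```text
pics
{'vertical_fov': 42.74582886259752, 'cx': 243.2923890405654, 'cy': 192.43984958767666, 'cam_to_world': array([[ 5.76937043e-03,  9.95837151e-01, -9.09674850e-02,
         4.92421937e-01],
       [-9.99983319e-01,  5.72036850e-03, -7.99392395e-04,
         4.87165938e-04],
       [-2.75697109e-04,  9.09705796e-02,  9.95853542e-01,
         1.46138746e+00],
       [ 0.00000000e+00,  0.00000000e+00,  0.00000000e+00,
         1.00000000e+00]]), 'f': np.float64(490.60882719543656)}
{'vertical_fov': 49.361346534541745, 'cx': 248.08615448445926, 'cy': 192.9528999414771, 'cam_to_world': array([[-0.08928216, -0.62074398,  0.7789131 ,  1.54878798],
       [ 0.9958865 , -0.06776971,  0.0601444 ,  0.05984317],
       [ 0.01545244,  0.78107886,  0.62424117,  0.80704856],
       [ 0.        ,  0.        ,  0.        ,  1.        ]]), 'f': np.float64(417.80911460773905)}
{'t': 0.1, 'q': array([ 1.47807910e+00,  3.59321327e-01,  1.11449588e-02, -3.04230065e-04,
       -1.22409597e+00, -2.88061840e-01]), 'qd': array([-0.00104941, -0.00184397,  0.00269337,  0.00115699, -0.00141586,
        0.00029472]), 'joint_efforts': array([-4.99848138e-04, -5.84165275e+01,  2.93749988e+01,  7.01554075e+00,
        1.01995678e-02, -4.62542789e-05]), 'eef_pos': array([0.25082259, 0.62648193, 0.40381062]), 'ee_rot': array([ 3.14009620e+00, -1.45138153e-04, -3.80882548e-01]), 'force': array([-0.61599595, -0.61689552,  0.15829889]), 'moment': array([-0.0391815 ,  0.00027707, -0.02299104]), 'width': 0.08755534494720318}
```

View pics/top0.png

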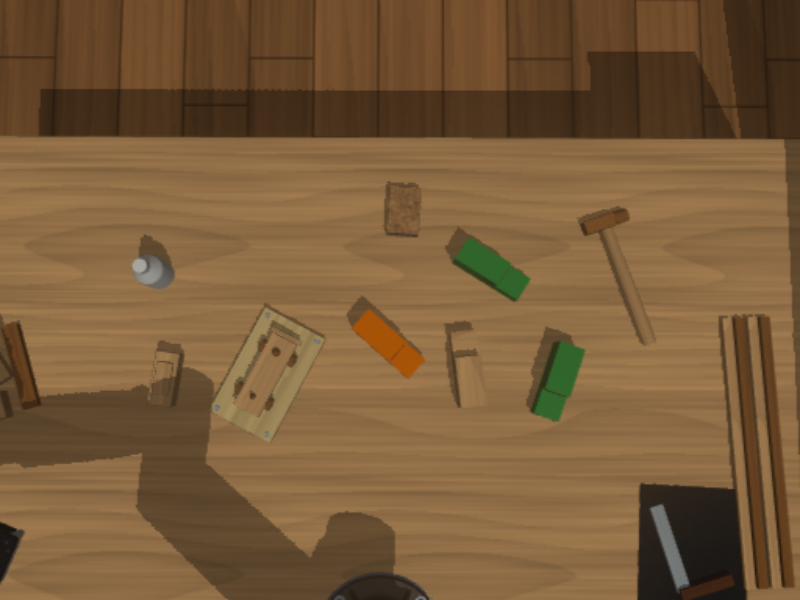

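View pics/scene0.png

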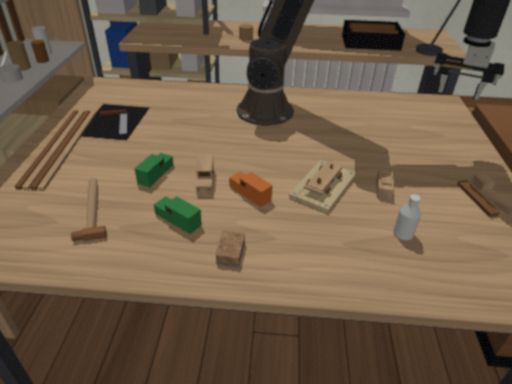

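Candidates in the top view (800x600): pale block (468,365), tram block (165,375, ridge, no bonnet), orange van (388,343), green vans (490,268) and (558,380). The pale one with a bonnet and dark step windows, (468,365), is the van. The jig is at (268,372). Next I measure both by depth and take a close crop.

```bash
cat >> h.py <<'E'
def rect(W,m):
    (c,s,a)=cv2.minAreaRect(W[m][:,:2].astype(np.float32)*1000)
    if s[0]<s[1]: a+=90;s=s[::-1]
    return np.round(c,1),np.round(s,1),round((a+90)%180-90,1)
E
python3 - <<'E'
from h import *
d=dict(np.load('top.npz')); W=pts(d); z=W[...,2]
box=lambda x0,x1,y0,y1:np.zeros(z.shape,bool).__class__ if 0 else None
def roi(u0,u1,v0,v1):
    m=np.zeros(z.shape,bool); s=.64; m[int(v0*s):int(v1*s),int(u0*s):int(u1*s)]=1; return m
r=roi(440,500,315,420)
print('bench z',np.nanmedian(z[roi(250,380,450,470)]))
for n,a,b in(('body',.05,.075),('bonnet',.028,.042),('all',.028,.075)):
    m=r&(z>a)&(z<b); print(n,m.sum(),np.nanmedian(z[m]),W[m].mean(0).round(4),rect(W,m))
r=roi(205,335,295,450)
for n,a,b in(('board',.012,.023),('chassis',.043,.0515),('dowel',.055,.075)):
    m=r&(z>a)&(z<b); print(n,m.sum(),np.nanmedian(z[m]),rect(W,m))
m=(r&(z>.055)&(z<.075)).astype(np.uint8)
k,l,st,c=cv2.connectedComponentsWithStats(m)
for i in range(1,k): print(st[i,4],W[l==i].mean(0).round(4),z[l==i].max())
im=d['frame']
a=cv2.resize(im[190:275,275:325],None,fx=5.5,fy=5.5,interpolation=2); b=cv2.resize(im[190:290,125:215],None,fx=4.67,fy=4.67,interpolation=2)
cv2.imwrite('pics/crop1.png',np.hstack([a[:466],b[:466]]))
E
```

```text
bench z -0.00014093451965591086
body 569 0.05964659398628447 [ 0.4759 -0.163   0.0595] (array([ 475.9, -162.9]), array([93.2, 49.7]), 6.5)
bonnet 276 0.03513643025289548 [ 0.5412 -0.1539  0.0352] (array([ 499.9, -160.6]), array([138.3,  48.9]), 7.1)
all 855 0.05733399406826356 [ 0.4973 -0.1598  0.0515] (array([ 499. , -160.3]), array([139.8,  49.7]), 6.5)
board 2033 0.017667187626395853 (array([497.2, 236.1]), array([220.3, 182.2]), -27.4)
chassis 882 0.04733429751167173 (array([489.7, 210.4]), array([159.6,  71.4]), -27.0)
dowel 27 0.06004903755245783 (array([489. , 212.4]), array([100.1,  33.4]), -42.7)
15 [0.5257 0.1916 0.0612] 0.06636093812578059
1 [0.5291 0.182  0.0564] 0.05643196602849332
1 [0.5147 0.2047 0.0559] 0.055891923195093174
1 [0.5004 0.2246 0.0551] 0.05507386625109478
1 [0.4978 0.1816 0.0559] 0.0559398497166379
8 [0.4463 0.2337 0.06  ] 0.0634613889916078
```

View pics/crop1.png

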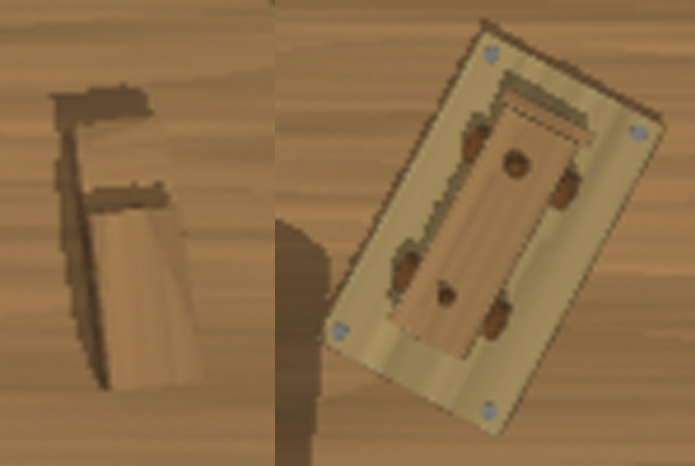

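The crop shows the pale van with its dark step window, bonnet up-picture (+x), yaw about +6.5°. The jig's bumper and thick dowel are up-picture too, yaw about −27.5°. So I go over the van.

Emit:
send_rows --motion '[{"offset": [52.3, 63.8, 0], "turn": -28.3}, {"offset": [52.3, 63.8, 0], "turn": -28.3}, {"offset": [52.3, 63.8, 0], "turn": -28.3}, {"offset": [52.3, 63.8, 0], "turn": -28.3}, {"offset": [52.3, 63.8, 0], "turn": -28.3}, {"offset": [52.3, 63.8, 0], "turn": -28.3}, {"offset": [52.3, 63.8, 0], "turn": -28.3}, {"offset": [52.3, 63.8, 0], "turn": -28.3}]' --hand 0.6 --squeeze 45

```text
t: 0.9
eef_pos: [0.3713, 0.2431, 0.4046]
ee_rot: [-3.141, -0.0, 0.114]
force: [1.2, 0.2, 0.1]
width: 0.0701
```

Emit:
send_rows --motion '[{"offset": [8.0, 41, 0], "turn": 0}, {"offset": [8.0, 41, 0], "turn": 0}, {"offset": [8.0, 41, 0], "turn": 0}, {"offset": [8.0, 41, 0], "turn": 0}, {"offset": [8.0, 41, 0], "turn": 0}, {"offset": [8.0, 41, 0], "turn": 0}, {"offset": [8.0, 41, 0], "turn": 0}, {"offset": [8.0, 41, 0], "turn": 0}]'

```text
t: 1.7
eef_pos: [0.4918, -0.1385, 0.4046]
ee_rot: [-3.141, -0.0, 0.113]
force: [1.4, 1.2, 0.9]
width: 0.0698
```

Emit:
send_rows --motion '[{"offset": [0, 3, 4], "turn": 0}, {"offset": [0, 3, 8], "turn": 0}, {"offset": [0, 3, 8], "turn": 0}, {"offset": [0, 3, 8], "turn": 0}, {"offset": [0, 3, 8], "turn": 0}]'

```text
t: 2.2
eef_pos: [0.4961, -0.1655, 0.3269]
ee_rot: [3.141, -0.003, 0.115]
force: [-0.1, -0.0, 0.7]
width: 0.0702
```

```bash
python3 - <<'E'
from h import *
s=get_state(); print(s['eef_pos'],s['ee_rot'],s['width'])
d=cam('wrist'); np.savez('w1.npz',**d); cv2.imwrite('pics/w1.png',d['frame'])
W=pts(d); z=W[...,2]; print(np.isfinite(z).sum(), np.array(d['cam_to_world'])[:3,3])
near=(abs(W[...,0]-.50)<.09)&(abs(W[...,1]+.16)<.05)
for n,a,b in(('body',.05,.075),('bonnet',.03,.04),('all',.03,.075)):
    m=near&(z>a)&(z<b); print(n,m.sum(),m.sum() and (np.median(z[m]),rect(W,m)))
E
```

```text
[ 0.49606873 -0.16553922  0.32685416] [ 3.14072390e+00 -2.82105597e-03  1.14689092e-01] 0.07021215975263981
189957 [ 0.56255602 -0.15749674  0.30640673]
body 3674 (np.float64(0.05934627294636653), (array([ 485.9, -162.2]), array([71.2, 49.7]), 6.7))
bonnet 2411 (np.float64(0.035293928239527206), (array([ 543.3, -155.4]), array([48.1, 48.1]), -83.4))
all 6175 (np.float64(0.05860749488556363), (array([ 508.9, -159.6]), array([117.4,  49.7]), 6.5))
```

View pics/w1.png

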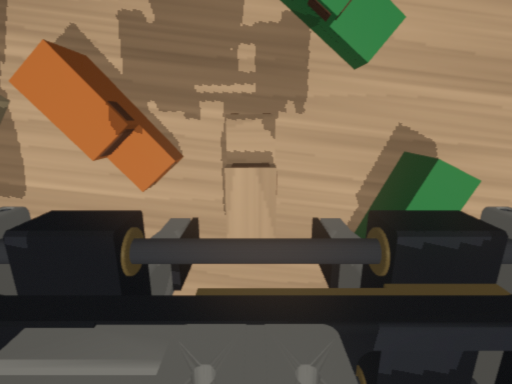

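The wrist view shows the van between the fingers, bonnet at (250,140), with free room beside it. Bonnet depth puts van_center at about (0.498,−0.1605), yaw 6.6°. I descend and grip.

Emit:
send_rows --motion '[{"offset": [0.3, -0.5, 4], "turn": 0}, {"offset": [0.3, -0.5, 8], "turn": 0}, {"offset": [0.3, -0.5, 11], "turn": 0}, {"offset": [0.3, -0.5, 13.4], "turn": 0}, {"offset": [0.3, -0.5, 13.4], "turn": 0}, {"offset": [0.3, -0.5, 13.4], "turn": 0}]'

```text
t: 2.85
eef_pos: [0.4986, -0.1603, 0.1922]
ee_rot: [3.141, -0.002, 0.115]
force: [0.1, 1.0, 1.0]
width: 0.0704
```

Emit:
send_rows --motion '[{"offset": [0, 0, 0], "turn": 0}, {"offset": [0, 0, 0], "turn": 0}, {"offset": [0, 0, 0], "turn": 0}, {"offset": [0, 0, 0], "turn": 0}, {"offset": [0, 0, 0], "turn": 0}, {"offset": [0, 0, 0], "turn": 0}]' --hand -1 --squeeze 50

```text
t: 3.45
eef_pos: [0.4979, -0.1608, 0.1917]
ee_rot: [3.141, -0.001, 0.113]
force: [-2.0, 0.7, 7.6]
width: 0.0476
```

Emit:
send_rows --motion '[{"offset": [0, 0, -4], "turn": 0}, {"offset": [0, 0, -8], "turn": 0}, {"offset": [0, 0, -12], "turn": 0}, {"offset": [-1, -4, -14], "turn": 5}, {"offset": [-2, -9, -14], "turn": 12}, {"offset": [-3, -14, -14], "turn": 20}, {"offset": [-4, -19, -14], "turn": 28}, {"offset": [-5, -24, -14], "turn": 34.1}]'

```text
t: 4.25
eef_pos: [0.4309, 0.0406, 0.3309]
ee_rot: [-3.141, 0.0, -0.458]
force: [0.7, 0.7, -0.9]
width: 0.0477
```

Emit:
send_rows --motion '[{"offset": [-3, -4, 0], "turn": 0}, {"offset": [-6, -8, 0], "turn": 0}, {"offset": [-9, -12, 0], "turn": 0}, {"offset": [-10.6, -15.6, 0], "turn": 0}, {"offset": [-10.6, -15.6, 0], "turn": 0}, {"offset": [-10.6, -15.6, 0], "turn": 0}]'

```text
t: 4.85
eef_pos: [0.4043, 0.2267, 0.3303]
ee_rot: [3.14, 0.001, -0.45]
force: [-0.6, -1.0, -2.7]
width: 0.0478
```

```bash
python3 - <<'E'
from h import *
s=get_state(); print(s['eef_pos'],s['ee_rot'],s['width'],s['force'])
d=cam('wrist'); np.savez('w2.npz',**d); cv2.imwrite('pics/w2.png',d['frame'])
W=pts(d); z=W[...,2]
near=(abs(W[...,0]-.50)<.13)&(abs(W[...,1]-.21)<.12)
m=near&(z>.044)&(z<.05); print('chassis',m.sum(),np.median(z[m]),rect(W,cv2.erode(m.astype(np.uint8),np.ones((3,3)))>0))
m=near&(z>.0545)&(z<.07)
k,l,st,c=cv2.connectedComponentsWithStats(m.astype(np.uint8))
for i in range(1,k):
    if st[i,4]>20: print(st[i],c[i].round(),W[l==i].mean(0).round(4),z[l==i].max(), ((W[l==i].max(0)+W[l==i].min(0))/2).round(4))
# held van, seen in view
E
```

```text
[0.40431318 0.22673205 0.33032138] [ 3.14044667e+00  5.59369188e-04 -4.50377154e-01] 0.047838309355350175 [-0.63430116 -1.03033006 -2.71109721]
chassis 6592 0.04710732097254555 (array([489.2, 210.9]), array([156.8,  58.3]), -28.0)
[221  41  17  18 231] [229.  49.] [0.5237 0.1924 0.0603] 0.06508917344968901 [0.5247 0.1922 0.0598]
```

View pics/w2.png

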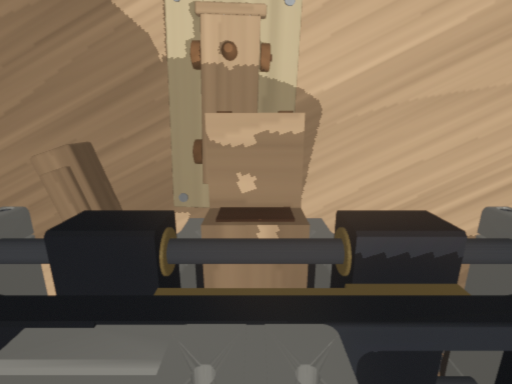

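The wrist view shows the thick dowel at (229,49), the bumper bar at (232,10) and the held bonnet at (253,150). Next I measure the held body in the tool frame.

```bash
python3 - <<'E'
from h import *
from scipy.spatial.transform import Rotation as R
s=get_state(); p=s['eef_pos']; Rt=R.from_euler('xyz',s['ee_rot']).as_matrix(); print(p,s['ee_rot'])
d=dict(np.load('w2.npz')); W=pts(d); T=(W-p)@Rt   # tool frame
v,u=np.mgrid[:384,:512]
b=(v>105)&(v<209)&(u>195)&(u<312)&(T[...,2]<.2)
Z=T[...,2]; print('bonnet depth',np.nanmedian(Z[b]), b.sum())
b&=abs(Z-np.nanmedian(Z[b]))<.004
print('bonnet rect tool',rect(T,b)); A=np.c_[T[b][:,:2],np.ones(b.sum())]; print('slopes',np.linalg.lstsq(A,Z[b],rcond=None)[0])
top=(v>206)&(v<300)&(u>205)&(u<310)&(Z<.147)&(Z>.11); print('roof',top.sum(),np.nanmedian(Z[top]),np.nanmax(T[...,0][top]))
# chassis side edges / yaw
z=W[...,2]; m=(z>.0445)&(z<.05)&(abs(W[...,0]-.5)<.12)&(abs(W[...,1]-.21)<.1)
for nm in ('w2','top'):
    d=dict(np.load(nm+'.npz')); W=pts(d); z=W[...,2]
    m=(z>.0445)&(z<.0505)&(abs(W[...,0]-.49)<.1)&(abs(W[...,1]-.21)<.08)
    P=W[m][:,:2]*1000; a=np.radians(-27.7)
    for _ in range(4):
        ex=np.array([np.cos(a),np.sin(a)]); ey=np.array([-ex[1],ex[0]]); q=(P-[485.2,213.0])@np.c_[ex,ey]
        bins=np.arange(-60,66,6); lo=[];hi=[];xs=[]
        for x0 in bins:
            k=(abs(q[:,0]-x0)<4)&(abs(q[:,1])<30)
            if k.sum()>8 and np.ptp(q[k,1])>46 : xs.append(x0);lo.append(q[k,1].min());hi.append(q[k,1].max())
        if len(xs)<3: break
        mid=(np.array(lo)+hi)/2; f=np.polyfit(xs,mid,1); w=np.median(np.array(hi)-lo); a+=np.arctan(f[0])
    print(nm,'yaw',np.degrees(a),'lateral off',f[1],'width',w,len(xs))
E
```

```text
[0.40438418 0.22587111 0.33031218] [ 3.14038274e+00  5.79789149e-04 -4.51602529e-01]
bonnet depth 0.15644443682089 9209
bonnet rect tool (array([45. , -0.4]), array([48.3, 48.1]), 90.0)
slopes [0.00652554 0.00064761 0.15611876]
roof 5111 0.13255112251071796 0.023169326994649728
w2 yaw -26.84030975269806 lateral off -0.026820060151790854 width 51.613275457005926 12
top yaw -27.68488630065536 lateral off 0.10032347161025815 width 51.128160758651866 21
```

Emit:
send_rows --motion '[{"offset": [3, -1.0, 0], "turn": 1.0}, {"offset": [6, -2, 0], "turn": 1.8}, {"offset": [7.9, -2.4, 2], "turn": 1.8}, {"offset": [7.9, -2.4, 4.5], "turn": 1.8}, {"offset": [7.9, -2.4, 6], "turn": 1.8}, {"offset": [7.9, -2.4, 6], "turn": 1.8}, {"offset": [7.9, -2.4, 6], "turn": 1.8}]'

```text
t: 5.6
eef_pos: [0.4865, 0.2123, 0.271]
ee_rot: [3.141, -0.0, -0.485]
force: [0.1, -0.1, -1.6]
width: 0.0479
```

```bash
python3 - <<'E'
from h import *
s=get_state(); p=s['eef_pos']; y=s['ee_rot'][2]; print(p,s['ee_rot'],s['force'])
D=np.array([.4857,.2127])-p[:2]; x=np.array([np.cos(y),np.sin(y)]); print('cm dx,dy',100*D@x,100*D@[x[1],-x[0]],'turn',np.degrees(y)+27.7,'down cm to seat',100*(p[2]-.2404))
d=cam('wrist'); W=pts(d); z=W[...,2]; im=d['frame']
e=cam('scene'); 
a=e['frame'][140:230,275:375]
cv2.imwrite('pics/w3.png',np.hstack([im,cv2.resize(a,None,fx=2.8,fy=4.2667)[:384]]))
E
```

```text
[0.48654462 0.21231588 0.27104971] [ 3.14095393e+00 -4.05525102e-05 -4.84567656e-01] [ 0.07783715 -0.06511916 -1.61695998]
cm dx,dy -0.09263140309594073 0.0053545007597686 turn -0.06368160211649965 down cm to seat 3.0649705158968144
```

View pics/w3.png

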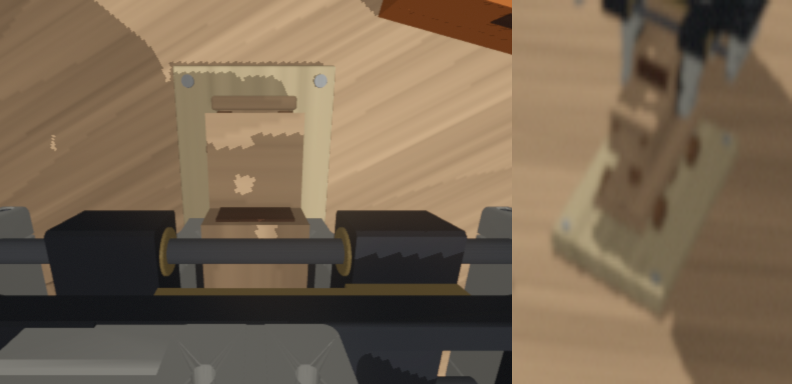

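The body sits square behind the bumper bar at (253,103), so it is aligned. Descending in small steps while watching the force.

Emit:
send_rows --motion '[{"offset": [-0.06, 0, 0.5], "turn": 0}, {"offset": [-0.06, 0, 1.0], "turn": 0}, {"offset": [-0.06, 0, 1.4], "turn": 0}, {"offset": [-0.06, 0, 1.8], "turn": 0}, {"offset": [-0.06, 0, 1.8], "turn": 0}]'

```text
t: 6.2
eef_pos: [0.4856, 0.2135, 0.252]
ee_rot: [3.14, 0.0, -0.483]
force: [0.4, 0.2, -3.1]
width: 0.0477
```

Emit:
send_rows --motion '[{"offset": [0, 0, 0.2], "turn": 0}, {"offset": [0, 0, 0.4], "turn": 0}, {"offset": [0, 0, 0.6], "turn": 0}, {"offset": [0, 0, 0.6], "turn": 0}, {"offset": [0, 0, 0.6], "turn": 0}]'

```text
t: 6.7
eef_pos: [0.4859, 0.2136, 0.2467]
ee_rot: [3.142, -0.0, -0.483]
force: [0.4, 0.2, -2.2]
width: 0.0475
```

Past the tapers with no side load. 6 mm to go.

Emit:
send_rows --motion '[{"offset": [0, 0, 0.15], "turn": 0}, {"offset": [0, 0, 0.3], "turn": 0}, {"offset": [0, 0, 0.45], "turn": 0}, {"offset": [0, 0, 0.45], "turn": 0}, {"offset": [0, 0, 0.45], "turn": 0}]'

```text
t: 7.2
eef_pos: [0.4858, 0.2135, 0.2422]
ee_rot: [3.141, 0.0, -0.483]
force: [0.4, 0.3, -3.0]
width: 0.0477
```

Emit:
send_rows --motion '[{"offset": [0, 0, 0.1], "turn": 0}, {"offset": [0, 0, 0.1], "turn": 0}, {"offset": [0, 0, 0.1], "turn": 0}]'

```text
t: 7.5
eef_pos: [0.4858, 0.2135, 0.2412]
ee_rot: [3.142, -0.0, -0.483]
force: [0.3, -0.8, -2.9]
width: 0.0479
```

Emit:
send_rows --motion '[{"offset": [0, 0, 0.05], "turn": 0}, {"offset": [0, 0, 0.05], "turn": 0}, {"offset": [0, 0, 0.05], "turn": 0}]'

```text
t: 7.8
eef_pos: [0.4859, 0.2135, 0.2407]
ee_rot: [-3.142, -0.0, -0.483]
force: [-0.6, -0.8, -2.5]
width: 0.0479
```

Emit:
send_rows --motion '[{"offset": [0, 0, 0.05], "turn": 0}, {"offset": [0, 0, 0.05], "turn": 0}, {"offset": [0, 0, 0.05], "turn": 0}]'

```text
t: 8.1
eef_pos: [0.4858, 0.2135, 0.2402]
ee_rot: [3.142, -0.0, -0.483]
force: [0.3, -0.2, -2.4]
width: 0.0479
```

Emit:
send_rows --motion '[{"offset": [0, 0, 0.04], "turn": 0}, {"offset": [0, 0, 0.04], "turn": 0}, {"offset": [0, 0, 0.04], "turn": 0}]'

```text
t: 8.4
eef_pos: [0.4858, 0.2136, 0.2398]
ee_rot: [-3.142, -0.0, -0.483]
force: [-0.0, -0.2, -1.7]
width: 0.0479
```

Emit:
send_rows --motion '[{"offset": [0, 0, 0.04], "turn": 0}, {"offset": [0, 0, 0.04], "turn": 0}, {"offset": [0, 0, 0.04], "turn": 0}]'

```text
t: 8.7
eef_pos: [0.4858, 0.2136, 0.2398]
ee_rot: [-3.141, -0.0, -0.483]
force: [-2.3, 0.7, 4.9]
width: 0.0478
```

Emit:
send_rows --motion '[{"offset": [0, 0, 0.04], "turn": 0}, {"offset": [0, 0, 0.04], "turn": 0}, {"offset": [0, 0, 0.04], "turn": 0}]'

```text
t: 9.0
eef_pos: [0.4858, 0.2136, 0.2397]
ee_rot: [-3.141, -0.0, -0.483]
force: [-4.4, -0.2, 8.9]
width: 0.0476
```

Emit:
send_rows --motion '[{"offset": [0, 0, 0.03], "turn": 0}, {"offset": [0, 0, 0.03], "turn": 0}, {"offset": [0, 0, 0.03], "turn": 0}, {"offset": [0, 0, 0.03], "turn": 0}, {"offset": [0, 0, 0.03], "turn": 0}]'

```text
t: 9.5
eef_pos: [0.4858, 0.2136, 0.2397]
ee_rot: [-3.141, -0.0, -0.483]
force: [-5.5, -1.2, 11.1]
width: 0.0477
```

```bash
python3 - <<'E'
from h import *
from scipy.spatial.transform import Rotation as R
for i in range(3):
    d=cam('wrist'); s=get_state(); print(s['t'],s['eef_pos'],s['force'].round(1),s['width'])
W=pts(d); z=W[...,2]; v,u=np.mgrid[:384,:512]
b=(v>105)&(v<209)&(u>195)&(u<312)&(abs(z-.083)<.005); print('bonnet z',np.median(z[b]),rect(W,b))
a=np.radians(-27.7); print('expected bonnet',[485.2+46*np.cos(a),213+46*np.sin(a)],'z .084')
T=cam('top'); Wt=pts(T); zt=Wt[...,2]
e=cam('scene')['frame']; cv2.imwrite('pics/w4.png',np.hstack([d['frame'],cv2.resize(e[140:230,275:375],None,fx=2.8,fy=4.2667)[:384]]))
E
```

```text
9.55 [0.48577279 0.21356762 0.23968347] [-6.  -1.1 11.2] 0.04766185507582937
9.6 [0.48577892 0.21355804 0.23967167] [-6.2 -0.5 11.9] 0.04741236160551561
9.65 [0.48579476 0.21357834 0.23970085] [-6.8 -0.7 12.1] 0.04745440438315858
bonnet z 0.0833349213263791 (array([525.9, 192. ]), array([48.3, 48.1]), 62.3)
expected bonnet [np.float64(525.9281067847031), np.float64(191.6172658966675)] z .084
```

View pics/w4.png

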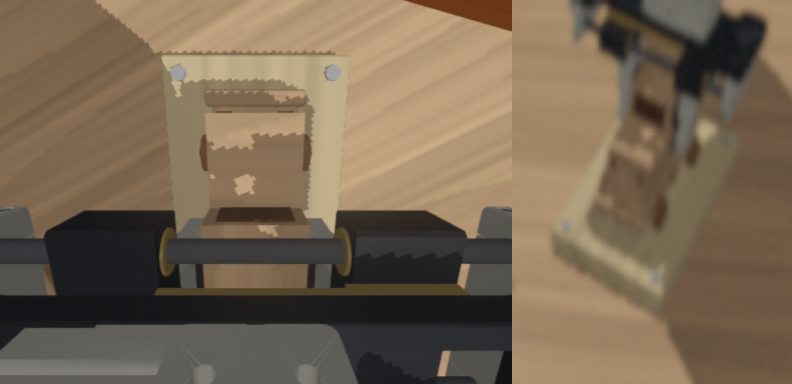

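The bonnet is flush behind the bumper bar at (255,98). Its height reads 83.3 mm against 35.3 mm on the bench, so the underside is at 48.0 mm and seated. The push is 12.1 N plus about 2.5 N of carried weight, so roughly 15 N.

```bash
python3 -c "
from station import *
print(job_done()); s=get_state(); print(s['t'],s['force'],s['width'])"
```

```text
the job is handed in; nothing more can be done
None
the job is handed in; nothing more can be done
```

The van body is seated on both dowels with the bonnet towards the bumper. I handed the job in at about 9.8 s with the fingers still gripping it and pressing down. No verdict was reported.

- **Pick and fit:** I gripped the bare wooden body across its 48 mm sides, lifted it clear, turned it to the jig's −27.7° and lowered it in small steps. There was no noticeable side load on the way down. It stopped hard at TCP z = 0.2397 m, the height expected from the grasp.
- **Seating:** The wrist camera read the bonnet top 48.0 mm higher than on the bench, matching the chassis face. Its centre was within about 0.4 mm of where the jig measurement put it.
- **Push:** The wrist force was about +12 N against about −2.5 N while carrying the body freely, so roughly 14.6 N on the chassis. It was still rising slightly over the last readings, far below 60 N. A sideways force of about 6–7 N also showed while pressing.
- **Yaw disagreement:** Different views gave the jig's yaw as −26.8° to −28°. I used −27.7°, and the fit showed no binding.
- **Not checked:** I did not measure the glue bottle, sanding block, tram block or mallet again afterwards, and the final state could not be read after hand-in. I felt no unexpected contact on the way.

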